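Snap the tub's lid shut all the way round

TASK

The big white tub has its blue lid laid on, but the six sections of the lid's rim are still sprung up. Press down around the rim with your fingertips until every section has clicked shut, then take your hand away. Do not lift or tip the tub or push it out of its place, and leave the other things on the table alone.

Things in the scene. Friction and masses are not known exactly. Their poses are not given: they have to be found in the camera images.
- tub: the tub to be closed: round white plastic tub, full, about 0.7 kg, loose on the table; 128 mm wide at the foot, 156 mm at the flange, with two white ears on opposite sides (reaching 95 mm from its axis, 65 mm up) and a light-blue lid laid on it. Origin: centre of its underside, on the table; z up; the ears lie along its x axis.
- lid_centre (a point): middle of the light-blue fixed centre panel of the tub's lid, 74 mm above the table; the panel (radius 57 mm) lies lower than the rim around it and does not move.
- rim1_top (a point): middle of the top face of rim section 1, marked by a white dot 14 mm wide; moves with the section. 84 mm above the table when sprung up, 77 mm when snapped down; 69 mm out from the tub's axis, at 30 degrees from the tub's x axis (anticlockwise from above).
- rim2_top (a point): middle of the top face of rim section 2, marked by a white dot 14 mm wide; moves with the section. 84 mm above the table when sprung up, 77 mm when snapped down; 69 mm out from the tub's axis, at 90 degrees from the tub's x axis (anticlockwise from above).
- rim3_top (a point): middle of the top face of rim section 3, marked by a white dot 14 mm wide; moves with the section. 84 mm above the table when sprung up, 77 mm when snapped down; 69 mm out from the tub's axis, at 150 degrees from the tub's x axis (anticlockwise from above).
- rim4_top (a point): middle of the top face of rim section 4, marked by a white dot 14 mm wide; moves with the section. 84 mm above the table when sprung up, 77 mm when snapped down; 69 mm out from the tub's axis, at 210 degrees from the tub's x axis (anticlockwise from above).
- rim5_top (a point): middle of the top face of rim section 5, marked by a white dot 14 mm wide; moves with the section. 84 mm above the table when sprung up, 77 mm when snapped down; 69 mm out from the tub's axis, at 270 degrees from the tub's x axis (anticlockwise from above).
- rim6_top (a point): middle of the top face of rim section 6, marked by a white dot 14 mm wide; moves with the section. 84 mm above the table when sprung up, 77 mm when snapped down; 69 mm out from the tub's axis, at 330 degrees from the tub's x axis (anticlockwise from above).
- rim1 (a joint): travel of rim section 1, in m: 0 = sprung up, 0.007 = snapped down and shut. Each of the six darker-blue sections covers nearly 60 degrees of the rim (20 mm wide radially, from 59 to 79 mm from the axis, about 70 mm long, 7 mm thick) and slides straight down. It resists with about 6 N over its first half, then snaps down by itself to a hard stop and stays; let go before half-way it springs back up.
- rim2 (a joint): travel of rim section 2, in m: 0 = sprung up, 0.007 = snapped down and shut. Same section shape and snap as rim1.
- rim3 (a joint): travel of rim section 3, in m: 0 = sprung up, 0.007 = snapped down and shut. Same section shape and snap as rim1.
- rim4 (a joint): travel of rim section 4, in m: 0 = sprung up, 0.007 = snapped down and shut. Same section shape and snap as rim1.
- rim5 (a joint): travel of rim section 5, in m: 0 = sprung up, 0.007 = snapped down and shut. Same section shape and snap as rim1.
- rim6 (a joint): travel of rim section 6, in m: 0 = sprung up, 0.007 = snapped down and shut. Same section shape and snap as rim1.
- tub_b: small brown tub with a closed white lid, 114 mm wide, 79 mm high, loose; a bystander, to be left alone. Origin: its underside.
- tub_c: the other small brown tub with a closed white lid, same size; a bystander, to be left alone. Origin: its underside.
- lid_stack: loose stack of six spare pale lids, 120 mm wide, 30 mm high; a bystander, to be left alone. Origin: its underside.
- cup: open paper cup, 72 mm wide, 85 mm high; a bystander, to be left alone. Origin: its underside.
- jar: blue jar with a black cap, 68 mm wide, 115 mm high; a bystander, to be left alone. Origin: its underside.
- tape: roll of brown tape lying flat, 100 mm wide, 45 mm high; a bystander, to be left alone. Origin: its underside.
- spoon: red spoon, 190 mm long, lying on the table; a bystander, to be left alone. Origin: its underside.

How it is judged:
By the outcome, as a careful person would: the job done as asked, in the order asked, and still so for the second after the job is handed in, with the robot touching nothing.
It also fails if it takes over 54 s, if anything falls off the work surface, if the arm or the gripper's body presses on something with over 40 N, if the wrist force passes 120 N, or if a joint passes its speed limit or range.

ROBOT

A 6-joint arm with a two-finger parallel gripper is mounted at the origin on the work surface. World frame = base frame: x ahead of the robot, y to its left, z up, the work surface at z = 0. Lengths are in mm, angles in rad, forces in N, time in s.
With the tool pointing down it reaches from about 400 to 925 mm from the base axis. Payload 12.5 kg.
Tool frame: the origin (TCP) lies midway between the tips of the shut fingers; the grasp point (between the pads) lies 19 mm behind it; z points along the fingers, y is the direction in which the jaws open and shut (so a half turn about z gives the same grasp; the last joint's range is limited). The gripper opens to 95 mm and grips with 3 to 60 N. Pads are 20 mm wide; open, the fingers measure 119 mm over their backs; the gripper's body (75 mm by 180 mm) begins 59 mm behind the grasp point.
Start: joints at [1.105, 0.491, 1.559, -0, 1.092, -0.106], TCP at [220.039, 585.004, 214.661] pointing down, gripper open.
Joint ranges: [-3.1, 3.1], [-0.84, 2.19], [0.05, 2.79], [-1.13, 4.28], [0.06, 2.93], [-2.69, 2.69]. Speed limits (rad/s): [2.22, 2.22, 2.79, 3.14, 3.14, 3.14].

INTERFACE

Orientations are given as [roll, pitch, yaw] about the fixed x, y, z axes, in that order (R = Rz(yaw) Ry(pitch) Rx(roll)).
In Python, from cell import env gives the robot as it stands.
- The arm moves only by the tool servo_tool, never from a script. Its argument "plan" is a list of rows, each a list of 7 numbers: the shift along the tool's x, y, z in m, then the turn, a rotation vector about the tool's x, y, z in degrees, then the opening in per cent of the stroke, from 0 (shut) to 100 (fully open). In form: [[dx, dy, dz, wx, wy, wz, jaw], ...]. A call has 1 to 8 rows; each row shifts and turns the pose as measured when the row begins, along the tool's axes as they then stand; what a row does not reach is not made up. A row lasts 1/12 s, in which the tool goes at most 41.7 mm and 7.16 degrees, less where a joint would pass 70% of its speed; a pose out of reach is approached as far as the arm can. A call is refused whole if a number of a shift passes 0.0417 or a number of a turn 7.16, either way. A call with a gripper value outside its range is refused whole. The fingers move at their own pace and stop on an object; the grip force is fixed at half the most. Time passes only in rows, so rows that do not move let the fingers close. It gives the time, the measured TCP pose, the force and the opening at its end, in the units of the state.
- env.state(): the state, without advancing time (a new reading comes with each control period).
- env.read_camera(name): name is "scene" or "top" or "wrist"; returns a dict with "img" (480x640x3 uint8, blue, green, red), "intrinsics" (3x3 intrinsics, pixels), "R" (3x3) and "t" (3): a world point X has camera coordinates R X + t. Camera axes: x right, y down, z forward; pixel columns grow to the right and rows downward; lengths in mm; the calibration is good to about 2 mm. A picture is of the moment at which its call begins. There is no depth.
- env.job_done(): hands the job in, once; it reports no verdict.
The state is a dict: "t": time; "joints": joint angles; "qvel": joint speeds; "tau": joint torques, N m; "eef_pos": TCP position; "tcp_rot": TCP orientation; "ft_force": force on the tool from outside, world axes, zero at the start; "moment": the same for the moment, N m; "opening": opening from 0.0 (shut) to 1.0 (fully open).
Only numpy, scipy, OpenCV 4.12 (cv2) and the standard library are available. Lean on these libraries where they do the work, as an engineer would, in place of code of your own. Each camera call takes 0.05 s, during which the arm holds its last target. There are 200 camera calls.

## Working session

There is one attempt and no reset: what is moved stays moved. The work goes in short steps, Python scripts to look and compute and a tool call to move; the robot and the scene stay as the last step left them, time stands still between calls to the robot, and variables do not carry over. Pictures are saved under pics/ and viewed, about 8 in all and at most 12, crops included, and the job is handed in when it is done.

Besides the shell and the picture viewer there is one more tool, called as name(argument=value, ...) on one line, values as JSON. servo_tool: Moves the arm, as the interface text tells. Its arguments: {"type":"object","properties":{"plan":{"type":"array","items":{"type":"array","items":{"type":"number"}}}},"required":["plan"]}

```bash
mkdir -p pics
python3 - <<'E'
from cell import env
import cv2,numpy as np
s=env.state();print(s)
for n in("scene","top"):
    c=env.read_camera(n);cv2.imwrite(f"pics/{n}0.png",c["img"]);print(n,c["intrinsics"],c["R"],c["t"])
    np.savez(f"pics/{n}0.npz",**c)
E
```

```text
{'t': 0.0, 'joints': array([ 1.10537890e+00,  4.91563924e-01,  1.55945855e+00,  5.00399792e-06,
        1.09168454e+00, -1.05623598e-01]), 'qvel': array([-0.00143026,  0.00036652, -0.00288435, -0.0006576 ,  0.00047144,
        0.00115279]), 'tau': array([ 2.84691254e-03, -6.12626910e+01, -2.58173704e+01,  6.92936475e-02,
        4.82453650e-02, -1.10187218e-04]), 'eef_pos': array([219.93199228, 584.7646916 , 214.05589899]), 'tcp_rot': array([-3.14048497e+00, -1.21897501e-04,  2.78179644e+00]), 'ft_force': array([-0.59907136,  0.33771391, -0.36301322]), 'moment': array([-0.01242903, -0.02038039,  0.0373485 ]), 'opening': 1.0023233935189926}
scene [[587.49253512   0.         328.30783576]
 [  0.         587.49253512 237.93594623]
 [  0.           0.           1.        ]] [[-0.0239923   0.99965198  0.01096762]
 [ 0.77406732  0.02551853 -0.6325888 ]
 [-0.63264852 -0.00668759 -0.77441018]] [  22.1818734  -351.07336599 1721.03650551]
top [[601.0695626    0.         310.43940933]
 [  0.         601.0695626  251.38647066]
 [  0.           0.           1.        ]] [[-0.05558112 -0.9984491  -0.00318356]
 [-0.97821552  0.05509294 -0.20014784]
 [ 0.20001282 -0.00801024 -0.97976054]] [  20.49256464  547.22177171 1503.54668374]
```

View pics/top0.png

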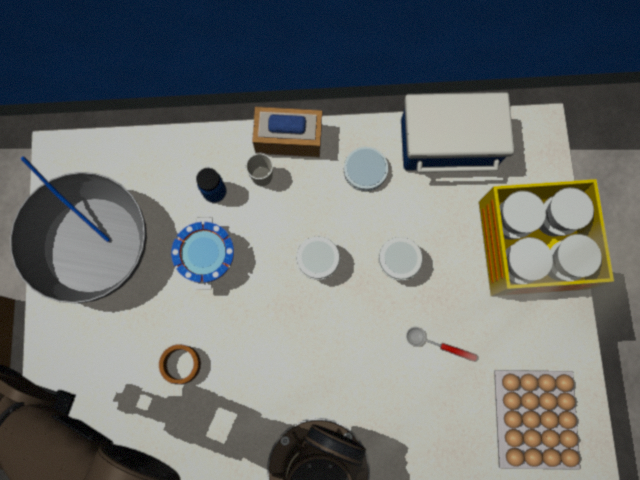

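View pics/scene0.png

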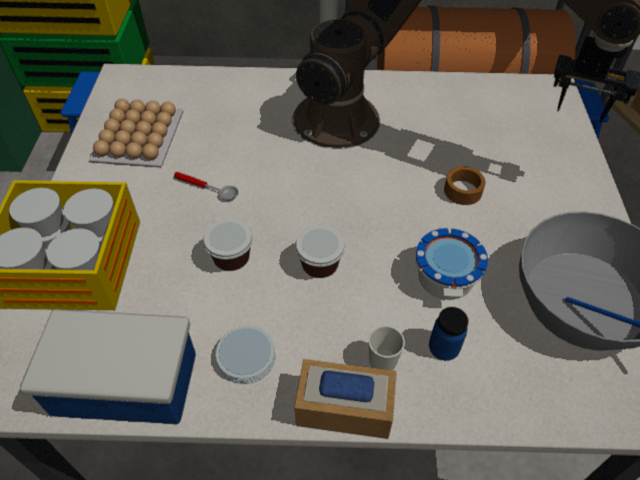

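The top view shows the tub at about (203,252) with a ring of white dots, and its ears run vertically in the image. The jar is at (210,185), the big pan at (80,237) and the tape at (180,365). The scene view has the tub at (452,262).

```bash
cat > h.py <<'E'
import cv2,numpy as np
def ray(c,uv,z):
    d=np.linalg.inv(c["intrinsics"])@[*uv,1]; d=c["R"].T@d; o=-c["R"].T@c["t"]
    return o+d*(z-o[2])/d[2]
def dots(c,box,amin,amax):
    x0,y0,x1,y1=box; hsv=cv2.cvtColor(c["img"],cv2.COLOR_BGR2HSV)
    blue=cv2.inRange(hsv,(95,150,60),(125,255,255))
    m=np.zeros_like(blue); m[y0:y1,x0:x1]=blue[y0:y1,x0:x1]
    k=cv2.morphologyEx(m,cv2.MORPH_CLOSE,np.ones((9,9)))
    w=cv2.bitwise_and(k,cv2.inRange(hsv,(0,0,120),(179,110,255)))
    n,_,st,ce=cv2.connectedComponentsWithStats(w)
    return [(ce[i],st[i,4]) for i in range(1,n) if amin<=st[i,4]<=amax],m
E
python3 - <<'E'
from h import *
for n,b in(("top",(165,212,242,292)),("scene",(410,222,495,300))):
    c=dict(np.load(f"pics/{n}0.npz")); D,m=dots(c,b,6,90)
    P=np.array([ray(c,d[0],84) for d in D])
    A=np.c_[2*P[:,:2],np.ones(len(P))];s=np.linalg.lstsq(A,(P[:,:2]**2).sum(1),rcond=None)[0]
    print(n,"centre",s[:2].round(1),"r",np.sqrt(s[2]+s[:2]@s[:2]).round(1))
    for d,p in zip(D,P): q=p[:2]-s[:2];print(d[0].round(1),d[1],p.round(1),np.hypot(*q).round(1),np.degrees(np.arctan2(q[1],q[0])).round(1))
    e=cv2.resize(c["img"][b[1]:b[3],b[0]:b[2]],None,fx=5,fy=5,interpolation=2);cv2.imwrite(f"pics/{n}crop.png",e)
# pan rim from top view, at guess heights
c=dict(np.load("pics/top0.npz"));t=ray(c,(145,237),110);print("pan edge",t)
E
```

```text
top centre [557.1 266.1] r 68.5
[188.7 229.1] 21 [617.4 298.8  84. ] 68.6 28.5
[215.6 228.4] 23 [615.4 229.7  84. ] 68.7 -32.0
[179.  238.8] 12 [593.5 323.9  84. ] 68.3 57.8
[174.8 251.6] 32 [560.5 334.9  84. ] 68.9 87.2
[228.5 250.6] 35 [555.5 198.3  84. ] 67.8 -91.3
[215.5 274.3] 28 [496.1 232.9  84. ] 69.5 -151.4
[187.9 274.3] 21 [500.1 302.7  84. ] 67.7 147.3
scene centre [561.4 262.9] r 68.9
[449.2 230.5] 13 [491.4 265.3  84. ] 70.1 178.0
[434.7 233.3] 24 [501.  231.1  84. ] 68.2 -152.3
[465.1 235.2] 25 [504.3 299.9  84. ] 68.1 147.1
[420.1 252.7] 31 [558.1 193.8  84. ] 69.2 -92.7
[482.9 256.4] 33 [564.  331.9  84. ] 69.1 87.9
[437.3 275.7] 33 [619.5 226.1  84. ] 68.7 -32.3
[469.8 277.5] 37 [622.2 295.4  84. ] 69.0 28.2
pan edge [596.63227972 403.73756191 110.        ]
```

View pics/topcrop.png

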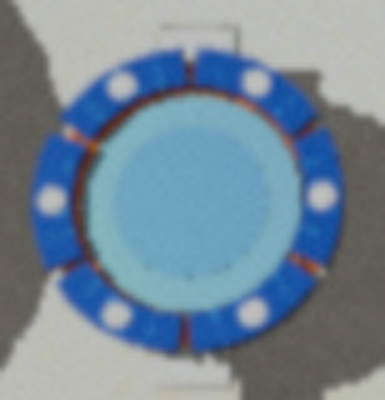

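The tub centre is at about (559, 264.5). The two views differ by 4 mm, the dot radius comes out at 68–69 mm as it should, and the yaw is about -2°. I'll approach at height with the fingers shut.

servo_tool(plan=[[-0.027, -0.0113, 0, 0, 0, 0, 0], [-0.027, -0.0113, 0, 0, 0, 0, 0], [-0.027, -0.0113, 0, 0, 0, 0, 0], [-0.027, -0.0113, 0, 0, 0, 0, 0], [-0.027, -0.0113, 0, 0, 0, 0, 0], [-0.027, -0.0113, 0, 0, 0, 0, 0], [-0.027, -0.0113, 0, 0, 0, 0, 0], [-0.027, -0.0113, 0, 0, 0, 0, 0]])

```text
t: 0.77
eef_pos: [392.1, 420.3, 211.1]
tcp_rot: [-3.136, -0.003, 2.79]
ft_force: [-0.3, 0.4, -0.0]
opening: 0.495
```

servo_tool(plan=[[-0.027, -0.0113, 0, 0, 0, 0, 0], [-0.027, -0.0113, 0, 0, 0, 0, 0], [-0.027, -0.0113, 0, 0, 0, 0, 0], [-0.027, -0.0113, 0, 0, 0, 0, 0], [-0.027, -0.0113, 0, 0, 0, 0, 0], [-0.027, -0.0113, 0, 0, 0, 0, 0], [-0.027, -0.0113, 0, 0, 0, 0, 0], [-0.027, -0.0113, 0, 0, 0, 0, 0]])

```text
t: 1.43
eef_pos: [570.5, 251.0, 208.9]
tcp_rot: [-3.133, -0.006, 2.79]
ft_force: [0.5, 0.6, 0.0]
opening: 0.009
```

servo_tool(plan=[[0, 0, 0, 0, 0, 7, 0], [0, 0, 0, 0, 0, 7, 0], [0, 0, 0, 0, 0, 7, 0], [0, 0, 0, 0, 0, 7, 0], [0, 0, 0, 0, 0, 7, 0], [0, 0, 0, 0, 0, 7, 0], [0, 0, 0, 0, 0, 7, 0], [0, 0, 0, 0, 0, 7, 0]])

```text
t: 2.1
eef_pos: [574.6, 244.1, 204.8]
tcp_rot: [-3.127, 0.005, 1.79]
ft_force: [-0.2, -0.2, -0.5]
opening: 0.006
```

servo_tool(plan=[[0, 0, 0, 0, 0, 7, 0], [0, 0, 0, 0, 0, 6, 0], [0, 0, 0, 0, 0, 0, 0]])

```text
t: 2.35
eef_pos: [574.1, 243.8, 203.7]
tcp_rot: [-3.126, 0.009, 1.549]
ft_force: [-0.3, -0.8, -0.6]
opening: 0.008
```

Run:
```python
from cell import env
from h import *
c=env.read_camera("wrist");np.savez("pics/w1.npz",**c);cv2.imwrite("pics/w1.png",c["img"]);print(c["intrinsics"][0,0],-c["R"].T@c["t"])
```

```text
386.32528489929075 [579.13200621 313.70767961 373.68306552]
```

View pics/w1.png

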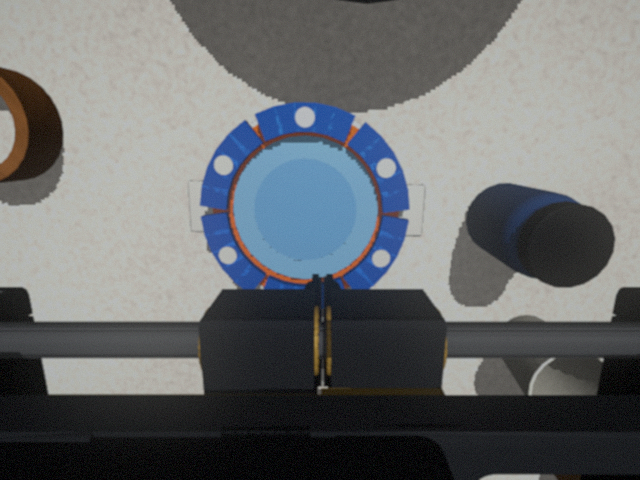

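The wrist view shows five rim dots at (305,117), (223,165), (387,168), (227,256) and (381,258). The gripper hides the sixth.

```bash
python3 - <<'E'
from h import *
c=dict(np.load("pics/w1.npz"))
D,m=dots(c,(195,95,415,290),80,500)
P=np.array([ray(c,d[0],84) for d in D])
A=np.c_[2*P[:,:2],np.ones(len(P))];s=np.linalg.lstsq(A,(P[:,:2]**2).sum(1),rcond=None)[0]
print("centre",s[:2].round(1),"r",np.sqrt(s[2]+s[:2]@s[:2]).round(1))
for d,p in zip(D,P): q=p[:2]-s[:2];print(d[0].round(1),d[1],p.round(1),np.hypot(*q).round(1),np.degrees(np.arctan2(q[1],q[0])).round(1))
E
cat > go.py <<'E'
# prints tool-frame shift (mm) from now to the point above rim section n (or args x y), height z; plus levelling turn
import sys
from cell import env
import numpy as np
from scipy.spatial.transform import Rotation as R
C=np.array([558.5,264.5]);yaw=-2.
n=int(sys.argv[1]);z=float(sys.argv[2]);a=np.radians(yaw+60*n-30)
T=np.r_[C+68*np.array([np.cos(a),np.sin(a)]),z] if n else np.r_[C,z]
s=env.state();r=R.from_euler("xyz",s["tcp_rot"])
print("target",T.round(1),"tool shift",r.inv().apply(T-s["eef_pos"]).round(1))
print("turn",(r.inv()*R.from_euler("xyz",[np.pi,0,np.pi/2])).as_rotvec(degrees=True).round(2),"F",s["ft_force"].round(1))
E
python3 go.py 5 105
```

```text
target [556.1 196.5 105. ] tool shift [-46.6 -15.7  99.3]
turn [-0.91  0.53 -0.89] F [ 0.2 -0.6 -0.5]Traceback (most recent call last):
  File "<stdin>", line 5, in <module>
IndexError: too many indices for array: array is 1-dimensional, but 2 were indexed
```

```bash
sed -i 's/(9,9)/(25,25)/' h.py
python3 - <<'E'
from h import *
c=dict(np.load("pics/w1.npz"))
D,m=dots(c,(195,95,415,290),150,700)
P=np.array([ray(c,d[0],84) for d in D])
A=np.c_[2*P[:,:2],np.ones(len(P))];s=np.linalg.lstsq(A,(P[:,:2]**2).sum(1),rcond=None)[0]
print("centre",s[:2].round(1),"r",np.sqrt(s[2]+s[:2]@s[:2]).round(1))
for d,p in zip(D,P): q=p[:2]-s[:2];print(d[0].round(1),d[1],p.round(1),np.hypot(*q).round(1),np.degrees(np.arctan2(q[1],q[0])).round(1))
E
```

```text
centre [559.5 264.5] r 69.3
[304.4 116.7] 361 [562.1 333.7  84. ] 69.3 87.9
[222.9 164.8] 343 [500.8 301.3  84. ] 69.3 147.9
[385.8 167.7] 334 [620.7 296.9  84. ] 69.2 27.9
[227.2 254.9] 287 [498.3 232.2  84. ] 69.3 -152.1
[380.7 258. ] 288 [618.2 227.7  84. ] 69.3 -32.1
```

The wrist fit agrees: centre (559.5, 264.5), r 69.3 mm, yaw -2.1°. Going to section 5.

servo_tool(plan=[[-0.016, -0.005, 0.02, -0.9, 0.5, -0.9, 0], [-0.016, -0.005, 0.03, 0, 0, 0, 0], [-0.015, -0.005, 0.03, 0, 0, 0, 0], [0, 0, 0.018, 0, 0, 0, 0], [0, 0, 0, 0, 0, 0, 0]])

```text
t: 2.82
eef_pos: [558.9, 195.7, 103.8]
tcp_rot: [3.137, -0.001, 1.595]
ft_force: [-0.7, 1.5, -0.2]
opening: 0.007
```

```bash
sed -i 's/558.5,/559.5,/' go.py; python3 go.py 5 80
```

```text
target [557.1 196.5  80. ] tool shift [ 0.8 -1.9 23.7]
turn [ 0.28 -0.07  1.4 ] F [-0.7  1.5 -0.2]
```

servo_tool(plan=[[0.0008, -0.0019, 0.008, 0, 0, 0, 0], [0, 0, 0.008, 0, 0, 0, 0], [0, 0, 0.004, 0, 0, 0, 0], [0, 0, 0.003, 0, 0, 0, 0], [0, 0, 0.002, 0, 0, 0, 0]])

```text
t: 3.23
eef_pos: [558.3, 197.5, 79.5]
tcp_rot: [3.134, -0.001, 1.604]
ft_force: [0.3, 0.5, -0.2]
opening: 0.001
```

servo_tool(plan=[[0, 0, 0.001, 0, 0, 0, 0], [0, 0, 0.001, 0, 0, 0, 0]])

```text
t: 3.4
eef_pos: [558.8, 198.1, 77.9]
tcp_rot: [3.133, -0.002, 1.604]
ft_force: [-0.3, 0.4, 0.3]
opening: 0.002
```

It's down to 77.9 mm with no force left, so section 5 seems to have snapped. I'll press once more to confirm, then lift.

servo_tool(plan=[[0, 0, 0.0015, 0, 0, 0, 0], [0, 0, 0.001, 0, 0, 0, 0]])

```text
t: 3.57
eef_pos: [559.2, 198.3, 76.7]
tcp_rot: [3.131, -0.002, 1.605]
ft_force: [-5.0, -4.1, 16.0]
opening: 0.009
```

servo_tool(plan=[[0, 0, -0.012, 0, 0, 0, 0], [0, 0, -0.012, 0, 0, 0, 0]])

```text
t: 3.73
eef_pos: [558.3, 198.1, 100.0]
tcp_rot: [3.134, -0.001, 1.605]
ft_force: [0.4, 0.8, 0.7]
opening: 0.002
```

```bash
python3 go.py 6 96
```

```text
target [617.2 228.5  96. ] tool shift [28.3 59.9  4.5]
turn [ 0.45 -0.08  1.97] F [0.4 0.8 0.7]
```

The hard stop at 76.7 mm confirms section 5 is shut. On to section 6.

servo_tool(plan=[[0.014, 0.03, 0, 0.4, 0, 2, 0], [0.014, 0.03, 0.003, 0, 0, 0, 0], [0, 0, 0, 0, 0, 0, 0]])

```text
t: 3.98
eef_pos: [619.7, 228.2, 101.1]
tcp_rot: [3.137, -0.003, 1.568]
ft_force: [-0.2, 0.3, -0.0]
opening: 0.002
```

```bash
python3 go.py 6 77.5
```

```text
target [617.2 228.5  77.5] tool shift [ 0.2 -2.7 23.6]
turn [ 0.25 -0.16 -0.14] F [-0.2  0.3 -0. ]
```

servo_tool(plan=[[0, -0.0027, 0.009, 0, 0, 0, 0], [0, 0, 0.007, 0, 0, 0, 0], [0, 0, 0.003, 0, 0, 0, 0], [0, 0, 0.003, 0, 0, 0, 0], [0, 0, 0.0015, 0, 0, 0, 0], [0, 0, 0.001, 0, 0, 0, 0]])

```text
t: 4.48
eef_pos: [617.5, 228.4, 76.7]
tcp_rot: [3.132, -0.004, 1.569]
ft_force: [-2.9, -0.7, 14.4]
opening: 0.003
```

servo_tool(plan=[[0, 0, -0.012, 0, 0, 0, 0], [0, 0, -0.012, 0, 0, 0, 0]])

```text
t: 4.65
eef_pos: [615.5, 227.7, 99.7]
tcp_rot: [3.136, -0.003, 1.569]
ft_force: [0.1, -0.1, 0.8]
opening: 0.009
```

```bash
python3 go.py 1 98
```

```text
target [619.5 296.4  98. ] tool shift [68.8  3.9  1.9]
turn [ 0.31 -0.18 -0.11] F [ 0.1 -0.1  0.8]
```

servo_tool(plan=[[0.034, 0.002, 0, 0.3, 0, 0, 0], [0.034, 0.002, 0, 0, 0, 0, 0], [0, 0, 0, 0, 0, 0, 0]])

```text
t: 4.9
eef_pos: [620.3, 295.9, 104.9]
tcp_rot: [3.139, -0.004, 1.565]
ft_force: [0.0, -0.2, 0.1]
opening: 0.004
```

```bash
python3 go.py 1 77.5
```

```text
target [619.5 296.4  77.5] tool shift [ 0.4 -0.9 27.4]
turn [ 0.17 -0.23 -0.35] F [ 0.  -0.2  0.1]
```

servo_tool(plan=[[0, -0.001, 0.01, 0, 0, 0, 0], [0, 0, 0.009, 0, 0, 0, 0], [0, 0, 0.004, 0, 0, 0, 0], [0, 0, 0.003, 0, 0, 0, 0], [0, 0, 0.0015, 0, 0, 0, 0], [0, 0, 0.001, 0, 0, 0, 0]])

```text
t: 5.4
eef_pos: [619.3, 295.8, 76.6]
tcp_rot: [3.136, -0.006, 1.565]
ft_force: [-3.7, 4.5, 17.7]
opening: 0.006
```

servo_tool(plan=[[0, 0, -0.012, 0, 0, 0, 0], [0, 0, -0.012, 0, 0, 0, 0]])

```text
t: 5.57
eef_pos: [618.3, 294.2, 99.3]
tcp_rot: [3.14, -0.005, 1.563]
ft_force: [-0.5, -1.1, 1.0]
opening: 0.005
```

```bash
python3 go.py 2 100
```

```text
target [561.9 332.5 100. ] tool shift [ 37.8 -56.7  -0.6]
turn [ 0.08 -0.28 -0.44] F [-0.5 -1.1  1. ]
```

servo_tool(plan=[[0.019, -0.028, 0, 0, -0.3, 0, 0], [0.019, -0.028, -0.001, 0, 0, 0, 0], [0, 0, 0, 0, 0, 0, 0]])

```text
t: 5.82
eef_pos: [563.4, 331.1, 104.1]
tcp_rot: [3.137, -0.0, 1.558]
ft_force: [0.5, 0.3, -0.1]
opening: 0.005
```

```bash
python3 go.py 2 77.5
```

```text
target [561.9 332.5  77.5] tool shift [ 1.4 -1.7 26.6]
turn [ 0.29 -0.01 -0.73] F [ 0.5  0.3 -0.1]
```

servo_tool(plan=[[0.001, -0.0017, 0.01, 0, 0, 0, 0], [0, 0, 0.008, 0, 0, 0, 0], [0, 0, 0.004, 0, 0, 0, 0], [0, 0, 0.003, 0, 0, 0, 0], [0, 0, 0.0015, 0, 0, 0, 0], [0, 0, 0.001, 0, 0, 0, 0]])

```text
t: 6.32
eef_pos: [563.7, 331.0, 76.3]
tcp_rot: [3.135, -0.002, 1.556]
ft_force: [-9.7, 3.8, 24.5]
opening: 0.003
```

servo_tool(plan=[[0, 0, -0.012, 0, 0, 0, 0], [0, 0, -0.012, 0, 0, 0, 0]])

```text
t: 6.48
eef_pos: [563.5, 329.9, 98.8]
tcp_rot: [3.139, -0.0, 1.555]
ft_force: [-0.0, -0.0, -0.9]
opening: 0.008
```

```bash
python3 go.py 3 100
```

```text
target [501.8 300.5 100. ] tool shift [-30.4 -61.2  -1.4]
turn [ 0.16 -0.01 -0.9 ] F [-0.  -0.  -0.9]
```

servo_tool(plan=[[-0.015, -0.03, -0.001, 0, 0, -0.9, 0], [-0.015, -0.03, 0, 0, 0, 0, 0], [0, 0, 0, 0, 0, 0, 0]])

```text
t: 6.73
eef_pos: [504.0, 298.9, 102.0]
tcp_rot: [3.135, -0.001, 1.57]
ft_force: [0.1, 0.6, -0.3]
opening: 0.005
```

```bash
python3 go.py 3 77.5
```

```text
target [501.8 300.5  77.5] tool shift [ 1.6 -2.3 24.5]
turn [ 0.39 -0.08 -0.04] F [ 0.1  0.6 -0.3]
```

servo_tool(plan=[[0.0016, -0.0023, 0.009, 0, 0, 0, 0], [0, 0, 0.008, 0, 0, 0, 0], [0, 0, 0.003, 0, 0, 0, 0], [0, 0, 0.003, 0, 0, 0, 0], [0, 0, 0.0015, 0, 0, 0, 0], [0, 0, 0.0007, 0, 0, 0, 0]])

```text
t: 7.23
eef_pos: [504.0, 300.7, 76.3]
tcp_rot: [3.133, -0.002, 1.568]
ft_force: [-11.1, -2.5, 27.2]
opening: 0.008
```

servo_tool(plan=[[0, 0, -0.012, 0, 0, 0, 0], [0, 0, -0.012, 0, 0, 0, 0]])

```text
t: 7.4
eef_pos: [503.8, 300.6, 98.5]
tcp_rot: [3.136, -0.0, 1.568]
ft_force: [0.1, 0.1, -0.2]
opening: 0.004
```

```bash
python3 go.py 4 100
```

```text
target [499.5 232.6 100. ] tool shift [-68.1  -4.2  -1.5]
turn [ 0.3  -0.02 -0.13] F [ 0.1  0.1 -0.2]
```

servo_tool(plan=[[-0.034, -0.003, -0.001, 0.3, 0, 0, 0], [-0.034, -0.003, 0, 0, 0, 0, 0], [0, 0, 0, 0, 0, 0, 0]])

```text
t: 7.65
eef_pos: [499.7, 232.9, 100.4]
tcp_rot: [3.138, -0.002, 1.572]
ft_force: [0.7, -0.1, -0.1]
opening: 0.005
```

```bash
python3 go.py 4 77.5
```

```text
target [499.5 232.6  77.5] tool shift [-0.4 -0.3 22.9]
turn [ 0.23 -0.11  0.1 ] F [ 0.7 -0.1 -0.1]
```

servo_tool(plan=[[0, 0, 0.008, 0, 0, 0, 0], [0, 0, 0.007, 0, 0, 0, 0], [0, 0, 0.003, 0, 0, 0, 0], [0, 0, 0.003, 0, 0, 0, 0], [0, 0, 0.001, 0, 0, 0, 0], [0, 0, 0.0007, 0, 0, 0, 0]])

```text
t: 8.15
eef_pos: [501.5, 233.5, 76.2]
tcp_rot: [3.137, -0.0, 1.573]
ft_force: [-6.4, -10.4, 29.4]
opening: 0.004
```

servo_tool(plan=[[0, 0, -0.02, 0, 0, 0, 0], [0, 0, -0.03, 0, 0, 0, 0], [0, 0, -0.03, 0, 0, 0, 0], [-0.04, 0, -0.03, 0, 0, 0, 0], [-0.04, -0.01, -0.03, 0, 0, 0, 0], [-0.04, 0, 0, 0, 0, 0, 0], [-0.04, 0, 0, 0, 0, 0, 0], [0, 0, 0, 0, 0, 0, 0]])

```text
t: 8.82
eef_pos: [494.3, 86.8, 210.0]
tcp_rot: [3.137, 0.002, 1.586]
ft_force: [0.5, 0.9, -0.2]
opening: -0.001
```

Run:
```python
from cell import env
from h import *
ims=[]
for n,b in(("top",(165,212,242,292)),("scene",(410,222,495,300))):
    c=env.read_camera(n);o=np.load(f"pics/{n}0.npz")["img"]
    D,m=dots(c,b,6,90)
    for z in (84,77):
        P=np.array([ray(c,d[0],z) for d in D if d[1]>=18])
        A=np.c_[2*P[:,:2],np.ones(len(P))];s=np.linalg.lstsq(A,(P[:,:2]**2).sum(1),rcond=None)[0]
        print(n,z,len(P),"centre",s[:2].round(1),"r",np.sqrt(s[2]+s[:2]@s[:2]).round(2))
    for d in D: print(d[0].round(1),d[1])
    f=lambda i:cv2.resize(i[b[1]-5:b[1]+85,b[0]-5:b[0]+85],(370,290),interpolation=2)
    ims.append(np.hstack([f(o),f(c["img"])]))
cv2.imwrite("pics/end.png",np.vstack(ims))
w=env.read_camera("wrist");np.savez("pics/w2.npz",**w);cv2.imwrite("pics/w2.png",w["img"])
```

```text
top 84 5 centre [553.5 264.2] r 64.95
top 77 5 centre [555.  265.4] r 65.25
[203.2 224.5] 11
[210.1 229.9] 54
[189.8 230. ] 20
[179.9 239.2] 11
[180.6 253. ] 24
[175.4 252.1] 31
[188.8 274.8] 16
[215.7 274.9] 23
[201.5 274.2] 17
scene 84 9 centre [569.1 260.9] r 63.16
scene 77 9 centre [563.7 262.7] r 63.59
[448.7 231.4] 7
[434.2 235.3] 26
[464.2 237.2] 24
[447.  238.7] 24
[427.6 255.4] 70
[474.1 261.1] 57
[419.9 254.6] 36
[482.1 258.2] 34
[436.8 277.8] 34
[454.8 277.2] 17
[469.1 279.4] 36
```

View pics/end.png

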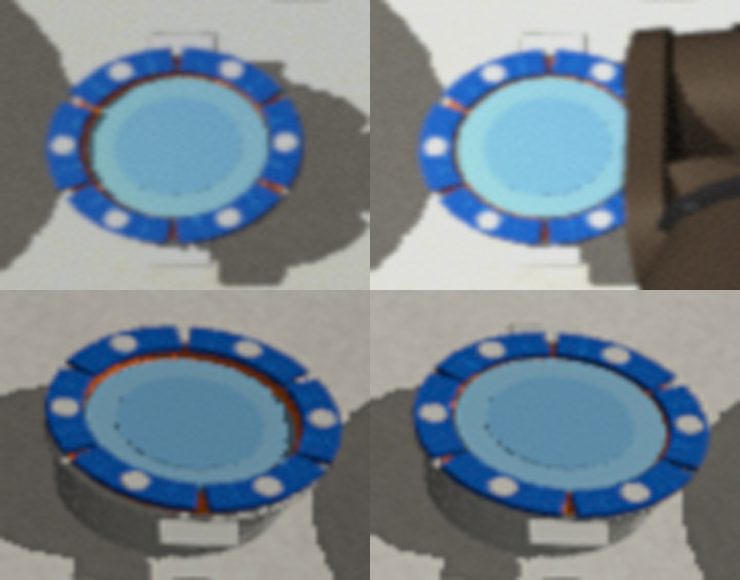

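All six dots in the scene view dropped by about 2 px, with columns shifting only 0.2–0.9 px. That's what a straight 7 mm drop should look like with the tub staying put. The hand is well clear, so I'm handing in.

```bash
python3 -c "
from cell import env
print(env.state()['t'],env.state()['ft_force']);print(env.job_done())"
```

```text
8.9667 [-0.59267906 -0.6274827  -0.44290318]
the job is handed in; nothing more can be done
None
```

All six rim sections are pressed shut, and I handed the job in at about 9 s with the hand clear of everything.

- **Pressing:** I pressed with the shut fingers, in the order 5, 6, 1, 2, 3, 4. Each section went down to a hard stop at a TCP height of 76.2–76.7 mm, where shut is 77 mm. The end forces were 14–29 N upward, with up to about 12 N sideways.
- **Last check:** In the final scene view all six dots had dropped by about 2 px, as expected for 7 mm. The tub showed no visible shift. I did not compare the other objects picture by picture, but the wrist force read near zero in every reading taken away from the rim.
- **What disagreed or failed:** The first top and scene estimates of the tub centre differed by about 4 mm, and the wrist camera fell between them. The automatic circle fit on the final pictures was spoiled by false blobs, and the arm hid part of the tub in the top view. The final check therefore rests on matching the six scene-view dots before and after.

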